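# Bone folder from the tool rack into the leader case

## Robot

A 6-joint arm with a two-finger parallel gripper is mounted at the origin on the work surface. World frame = base frame: x ahead of the robot, y to its left, z up, the work surface at z = 0. Lengths are in m, angles in degrees, forces in N, time in s.
With the tool pointing down it reaches from about 0.35 to 0.875 m from the base axis. Payload 4.2 kg.
Tool frame: the origin (TCP) lies on the centre line of the jaws, within the pads' length; the fingertips stand 19 mm ahead of it and the grasp point (between the pads) is the TCP; x points along the fingers, y is the direction in which the jaws open and shut, and the axes are right-handed (so a half turn about x gives the same grasp; the last joint's range is limited). The gripper opens to 87 mm and grips with 3 to 60 N. Pads are 19 mm wide; open, the fingers measure 117 mm over their backs; the gripper's body (75 mm by 190 mm) begins 51 mm behind the grasp point.
Start: joints at [89.989, 22.042, 0.453, 0, -68.411, -14.817], TCP at [0.16, 0.604, 0.242] pointing down, gripper open.
Joint ranges: [-179.83, 179.83], [-69.29, 118.12], [-61.27, 80.66], [-181.25, 117.63], [-171.15, -9.14], [-177.46, 177.46]. Speed limits (degrees/s): [159.86, 159.86, 180, 180, 180, 180].

## Interface

Orientations are given as a 3x3 rotation matrix whose columns are the frame's x, y, z axes.
In Python, from station import * gives the robot as it stands.
- The arm moves only by the shell command python3 -m creep 'ROWS'. ROWS is JSON, a list of rows, each a list of 5 numbers: the opening, from 0 (shut) to 1 (fully open), then the shift along the world's x, y, z in mm, then the turn about the world's z in rad. In form: [[jaw, x, y, z, turn], ...]. A call has exactly 8 rows; each row is the pose to reach, as a shift and turn from the pose measured when the call began; what a row does not reach only later rows make up. A row lasts 1/10 s, in which the tool goes at most 50 mm and 8.59 degrees, less where a joint would pass 70% of its speed; a pose out of reach is approached as far as the arm can. A call with a gripper value outside its range is refused whole. The fingers move at their own pace and stop on an object; the grip force is fixed at half the most. Time passes only in rows, so rows that repeat a pose let the fingers close, or fill a call up. It gives the time, the measured TCP pose, the force and the opening at its end, in the units of the state.
- sense(): the state, without advancing time (a new reading comes with each control period).
- capture(name): name is "scene" or "top" or "wrist"; returns a dict with "image" (420x560x3 uint8, blue, green, red), "z_map" (420x560 float32, m along the optical axis (not along the pixel's ray), 0 where there is no reading), "mtx" (3x3 intrinsics, pixels), "k1" (the pictures are not rectified: a ray, as slopes to the right and down, at radius r is drawn at 1 + k1 r^2 times it, then the intrinsics apply), "eye" and "attitude" of the camera in the world. Camera axes: x right, y up, looking along -z (the intrinsics and any distortion apply to the point x, -y, -z); pixel columns grow to the right and rows downward; lengths in m; the calibration is good to about 2 mm. A picture is of the moment at which its call begins.
- finish_job(): hands the job in, once; it reports no verdict.
Trained networks look in a picture, given as the dict that the camera call returned (one of the last four; its "shot" number tells which), for a name from the list of things; names that differ only in an ending like _2 or _b are one class to them, and where a whole thing is asked for, a point or a joint stands for the part that bears it (a point fixed in the world has none). Each returns a list of dicts, best first, with "confidence" (0 to 1); they miss things now and then, are a little off and sometimes report something else, mostly with a low value. They report only what shows in the picture. A call takes as long as a camera call. They do not tell look-alikes from the thing itself.
- look_for(picture, thing): "box" ([left, top, right, bottom] in pixels, round what is visible of it).
- mark_of(picture, thing): "centre" ([column, row] in pixels: a listed point, or the origin of a listed thing).
The state is a dict: "time_s": time; "joints": joint angles; "joint_velocities": joint speeds; "effort": joint torques, N m; "tcp_pos": TCP position; "ee_rot": TCP orientation; "wrist_force": force on the tool from outside, world axes, zero at the start; "moment": the same for the moment, N m; "gripper_width": opening from 0.0 (shut) to 1.0 (fully open).
Only numpy, scipy, OpenCV 4.12 (cv2) and the standard library are available. Lean on these libraries where they do the work, as an engineer would, in place of code of your own. Each camera call takes 0.05 s, during which the arm holds its last target.

## Task

Three hand tools stand upright in the wooden rack beside the light box. Pull out the bone folder, the plain flat strip with a rounded top and no head, and stand it in the open leader case on the light box, lowering it nearly to the bottom of the case before letting go. Leave the brush and the scraper standing in the rack, and do not tip the case or shove it away.

Things in the scene. Friction and masses are not known exactly. Their poses are not given: they have to be found in the camera images.
- folder_mid (a point): Half-way up the bone folder, a plain bone-coloured flat strip with a half-round top and no head: 175 mm long (z, up), 22 wide (y), 8 thick (x), 45 g; top and foot 87.5 mm from here. It stands upright in a slot of the rack, 130 mm free above it. Grip it in its top third, so that the fingers stay above the case's rim later; best across the 8 mm.
- folder_foot (a point): Middle of the bone folder's flat foot (lower end), same axes; at first 10 mm above the table, in one of three 45 mm deep slots (1.5 mm play on each side) of a fixed pale wooden rack on the table, 70 x 230 mm, 55 mm high. The slots lie 85 mm apart in a row along the folder's y; the others hold the brush and the scraper, in any order.
- leader_case: Green plastic leader case: a loose, open-topped upright rectangular box standing on the light box (whose glass top is 25 mm above the table), 62 mm (x) by 56 mm (y) outside, 75 mm high, walls and floor 4 mm, so 54 x 48 mm inside and 71 mm deep, 350 g, empty. Origin at the centre of its underside, z up.
- brush: Flat brush standing in the rack: wooden handle 22 x 8 mm, with a 36 mm wide steel ferrule and a dark bristle head on top; 123 mm long, its top 133 mm above the table. Origin at the middle of its foot, z up along it. To be left alone.
- scraper: Scraper standing in the rack: wooden handle 22 x 8 mm, with a 48 mm wide steel blade on top like a T; 122 mm long, its top 132 mm above the table. Origin at the middle of its foot, z up along it. To be left alone.
There are look-alikes about, which are no part of the job. Of the things that look like the leader_case, the smallest one is meant.

How it is judged:
By the outcome, as a careful person would: the job done as asked, in the order asked, and still so for the second after the job is handed in, with the robot touching nothing.
It also fails if it takes over 45 s, if anything falls off the work surface, if the arm or the gripper's body presses on something with over 40 N, if the wrist force passes 120 N, or if a joint passes its speed limit or range.

## Working session

There is one attempt and no reset: what is moved stays moved. The work goes in short steps, Python scripts to look and compute and a shell command to move; the robot and the scene stay as the last step left them, time stands still between calls to the robot, and variables do not carry over. Pictures are saved under pics/ and viewed, and the job is handed in when it is done.

```bash
ls; mkdir -p pics
cat > h.py <<'E'
from station import *
import numpy as np, cv2
def world(p,uv,d=None):
    K=np.array(p["mtx"]);u,v=uv
    x=(u-K[0,2])/K[0,0];y=(v-K[1,2])/K[1,1]
    a,b=x,y
    for _ in range(20):
        s=1+p["k1"]*(a*a+b*b);a,b=x/s,y/s
    if d is None: d=float(p["z_map"][int(round(v)),int(round(u))])
    return np.array(p["eye"])+np.array(p["attitude"])@np.array([a*d,-b*d,-d])
def cloud(p):
    K=np.array(p["mtx"]);z=p["z_map"];h,w=z.shape
    u,v=np.meshgrid(np.arange(w),np.arange(h))
    x=(u-K[0,2])/K[0,0];y=(v-K[1,2])/K[1,1];a,b=x,y
    for _ in range(20):
        s=1+p["k1"]*(a*a+b*b);a,b=x/s,y/s
    return np.stack([a*z,-b*z,-z],-1)@np.array(p["attitude"]).T+np.array(p["eye"])
E
python3 - <<'E'
from h import *
for n in("scene","top"):
    p=capture(n);cv2.imwrite(f"pics/{n}0.png",p["image"])
    np.savez(f"{n}0.npz",**p)
    print(n,p["eye"],p["k1"])
    for t in("folder_mid","folder_foot","leader_case","brush","scraper"):
        print(t,"box",[(np.round(r["box"]).tolist(),round(r["confidence"],2)) for r in look_for(p,t)][:4])
        print("  mark",[(np.round(r["centre"]).tolist(),round(r["confidence"],2),np.round(world(p,r["centre"]),3).tolist()) for r in mark_of(p,t)][:4])
s=sense();print(s["time_s"],s["tcp_pos"],s["ee_rot"],s["gripper_width"])
E
```

```text
pics
scene [1.22862942 0.20979053 0.84955943] -0.0002291692393566917
folder_mid box [([168.0, 147.0, 193.0, 196.0], 0.65)]
  mark [([180.0, 176.0], 0.64, [0.605, -0.243, 0.111])]
folder_foot box [([171.0, 145.0, 191.0, 198.0], 0.73)]
  mark []
leader_case box [([336.0, 188.0, 369.0, 237.0], 0.93), ([260.0, 103.0, 305.0, 157.0], 0.72), ([233.0, 291.0, 296.0, 372.0], 0.58), ([168.0, 148.0, 192.0, 195.0], 0.24)]
  mark [([267.0, 344.0], 0.88, [0.898, 0.057, 0.097]), ([354.0, 224.0], 0.87, [0.579, 0.131, 0.06]), ([283.0, 147.0], 0.56, [0.379, -0.089, 0.041])]
brush box [([207.0, 166.0, 232.0, 197.0], 0.64)]
  mark [([225.0, 208.0], 0.65, [0.608, -0.144, 0.046])]
scraper box [([248.0, 166.0, 271.0, 195.0], 0.78)]
  mark [([261.0, 208.0], 0.95, [0.581, -0.071, 0.043]), ([180.0, 179.0], 0.57, [0.607, -0.241, 0.106])]
top [ 0.3998882  -0.01953522  1.20868798] -0.10828459832449094
folder_mid box [([379.0, 205.0, 395.0, 220.0], 0.42)]
  mark [([384.0, 211.0], 0.43, [0.596, -0.23, 0.141])]
folder_foot box [([378.0, 201.0, 394.0, 220.0], 0.63)]
  mark []
leader_case box [([301.0, 312.0, 348.0, 356.0], 0.97), ([206.0, 220.0, 239.0, 252.0], 0.88), ([241.0, 89.0, 281.0, 142.0], 0.71)]
  mark [([226.0, 237.0], 0.83, [0.555, 0.124, 0.024]), ([321.0, 330.0], 0.69, [0.338, -0.101, 0.006]), ([260.0, 122.0], 0.64, [0.812, 0.038, 0.106])]
brush box []
  mark [([344.0, 233.0], 0.53, [0.56, -0.155, 0.052])]
scraper box [([304.0, 230.0, 322.0, 245.0], 0.4)]
  mark [([312.0, 240.0], 0.6, [0.544, -0.079, 0.065])]
1.1 [0.15991739 0.6041722  0.24152267] [[-4.33423229e-05 -2.55958780e-01 -9.66687696e-01]
 [-5.57535324e-05 -9.66687694e-01  2.55958783e-01]
 [-9.99999998e-01  6.49901019e-05  2.76278841e-05]] 1.0021172654377488
```

View images.

View pics/scene0.png

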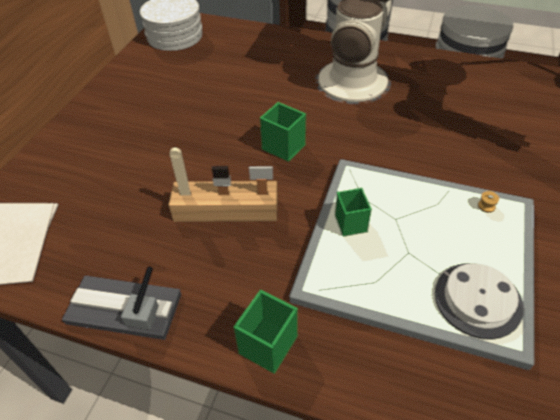

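View pics/top0.png

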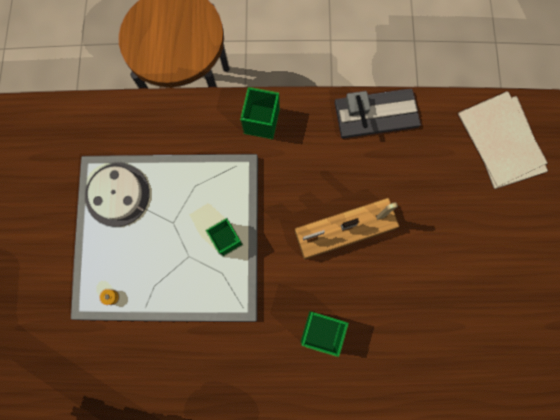

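Run:
```python
from h import *
for n,rois in(("scene",{"folder":(165,140,197,200),"case":(330,180,375,240)}),("top",{"folder":(370,195,400,225),"case":(200,214,245,258),"brush":(325,215,365,250),"scr":(295,220,335,255),"rack":(290,190,410,280)})):
    p=dict(np.load(f"{n}0.npz",allow_pickle=True));p["k1"]=float(p["k1"]);C=cloud(p)
    for k,(l,t,r,b) in rois.items():
        P=C[t:b,l:r].reshape(-1,3);z=p["z_map"][t:b,l:r].ravel();P=P[z>0]
        zmin={"folder":.10,"case":.085,"brush":.1,"scr":.1,"rack":.045}[k]
        Q=P[(P[:,2]>zmin)&(P[:,2]<(.062 if k=="rack" else .3))]
        (c,wh,a)=cv2.minAreaRect(Q[:,:2].astype(np.float32)*1000)
        print(n,k,len(Q),Q.min(0).round(4),Q.max(0).round(4),Q.mean(0).round(4),np.round(c,1),np.round(wh,1),a)
```

```text
scene folder 356 [ 0.5947 -0.2539  0.1001] [ 0.6095 -0.2307  0.1867] [ 0.6034 -0.2414  0.1454] [ 602.3 -242.8] [11.7 23.1] 17.06018829345703
scene case 456 [0.511  0.0807 0.0851] [0.5936 0.158  0.1036] [0.553  0.1195 0.0945] [551.8 119.2] [64.5 56.7] 30.956008911132812
top folder 102 [ 0.5926 -0.2504  0.1005] [ 0.6054 -0.23    0.1872] [ 0.5972 -0.2378  0.1556] [ 599.4 -240. ] [ 8.6 20. ] 17.5270938873291
top case 241 [0.5092 0.0826 0.0855] [0.5889 0.1611 0.1057] [0.5494 0.1229 0.0981] [549.3 122. ] [62.5 56.3] 30.776622772216797
top brush 115 [ 0.5625 -0.1775  0.1013] [ 0.5823 -0.1415  0.1387] [ 0.5714 -0.1583  0.1264] [ 572.9 -159.6] [11.7 34.7] 17.07331657409668
top scr 83 [ 0.5382 -0.1017  0.1   ] [ 0.5542 -0.0562  0.1368] [ 0.5458 -0.0783  0.1233] [546.1 -79. ] [ 5.8 47.6] 17.242944717407227
top rack 2654 [ 0.5053 -0.2776  0.0451] [ 0.6405 -0.0405  0.062 ] [ 0.5715 -0.1581  0.0554] [ 573.3 -160.4] [ 71.4 231.8] 17.78569793701172
```

The target is the small green case on the light box, at scene pixel (353,212). The bone folder is the left-most tool in the rack, at scene (180,172) and top (386,211). The cameras agree with the stated sizes: folder at about (0.600, -0.241), thickness axis about 17.6°, top at 0.187. The case is at (0.550, 0.121), x axis about 31°, rim at 0.10, 62 x 56 mm. I'll move over the rack now.

```bash
python3 -m creep '[[1,30,-30,3,-0.06],[1,60,-60,6,-0.12],[1,90,-90,9,-0.18],[1,120,-120,12,-0.24],[1,150,-150,15,-0.3],[1,180,-180,20,-0.36],[1,210,-210,25,-0.42],[1,240,-240,30,-0.5]]'
```

```text
time_s: 1.9
tcp_pos: [0.4009, 0.3628, 0.2721]
ee_rot: [[0.0, -0.69, -0.724], [0.001, -0.724, 0.69], [-1.0, -0.001, 0.0]]
wrist_force: [0.4, 0.1, 0.1]
gripper_width: 1.003
```

```bash
python3 -m creep '[[1,18,-38,0,-0.04],[1,36,-76,0,-0.08],[1,54,-114,0,-0.12],[1,72,-152,0,-0.16],[1,90,-190,0,-0.2],[1,105,-228,0,-0.24],[1,120,-266,0,-0.28],[1,130,-300,0,-0.32]]'; python3 -m creep '[[1,10,-40,0,-0.03],[1,20,-80,0,-0.06],[1,30,-120,0,-0.09],[1,40,-160,0,-0.12],[1,50,-195,0,-0.15],[1,55,-225,0,-0.18],[1,58,-240,0,-0.18],[1,58,-240,0,-0.18]]'
python3 - <<'E'
from h import *
s=sense();print(s["time_s"],s["tcp_pos"],s["ee_rot"])
for n in("wrist","scene"):
    p=capture(n);cv2.imwrite(f"pics/{n}1.png",p["image"]);np.savez(f"{n}1.npz",**p)
    C=cloud(p);m=(p["z_map"]>0)&(C[...,2]>.145)&(C[...,2]<.195)&(np.hypot(C[...,0]-.6,C[...,1]+.241)<.04)
    Q=C[m]
    if len(Q)>5: print(n,len(Q),Q.min(0),Q.max(0),cv2.minAreaRect(Q[:,:2].astype(np.float32)*1000))
    print([(r["box"],r["confidence"]) for r in look_for(p,"folder_mid")])
E
```

```text
time_s: 2.7
tcp_pos: [0.5315, 0.061, 0.2722]
ee_rot: [[0.001, -0.884, -0.468], [0.0, -0.468, 0.884], [-1.0, -0.001, -0.0]]
wrist_force: [0.6, 0.5, -0.6]
gripper_width: 1.001
time_s: 3.5
tcp_pos: [0.5896, -0.1806, 0.2717]
ee_rot: [[0.0, -0.954, -0.3], [0.0, -0.3, 0.954], [-1.0, -0.001, 0.0]]
wrist_force: [-0.8, 0.6, -0.4]
gripper_width: 1.003
3.5 [ 0.58956352 -0.18060172  0.27171205] [[ 4.86037994e-04 -9.53869893e-01 -3.00219905e-01]
 [ 1.57179779e-04 -3.00219864e-01  9.53870017e-01]
 [-9.99999870e-01 -5.10805568e-04  4.01079811e-06]]
wrist 408 [ 0.5937279  -0.25316345  0.16135139] [ 0.60699109 -0.2311805   0.18772754] ((600.2969970703125, -242.1580352783203), (7.978535175323486, 21.028287887573242), 18.066896438598633)
[([282.7, 120.0, 299.6, 153.2], 0.51)]
scene 182 [ 0.59411755 -0.25371827  0.14503772] [ 0.60886332 -0.23131879  0.18603696] ((603.4474487304688, -242.45358276367188), (12.278202056884766, 22.828289031982422), 18.91558837890625)
[([167.4, 147.0, 190.1, 192.8], 0.92)]
```

View pics/wrist1.png

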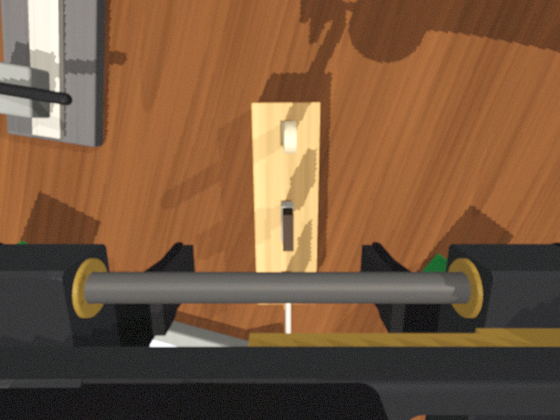

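The wrist view shows the folder at (290,135), in line with the jaw centre. Its measured centre is (0.601, -0.242), so the remaining shift is +11, -61 mm. I'll centre over it, then descend.

```bash
python3 -m creep '[[1,4,-20,0,0.01],[1,8,-40,0,0.01],[1,11,-61,0,0.01],[1,11,-61,0,0.01],[1,11,-61,0,0.01],[1,11,-61,-10,0.01],[1,11,-61,-30,0.01],[1,11,-61,-50,0.01]]'; python3 -m creep '[[1,0,0,-15,0],[1,0,0,-30,0],[1,0,0,-45,0],[1,0,0,-60,0],[1,0,0,-69,0],[1,0,0,-71,0],[1,0,0,-72,0],[1,0,0,-72,0]]'
python3 - <<'E'
from h import *
p=capture("scene");cv2.imwrite("pics/scene2.png",p["image"])
E
```

```text
time_s: 4.5
tcp_pos: [0.6004, -0.2376, 0.2217]
ee_rot: [[0.002, -0.949, -0.315], [0.001, -0.315, 0.949], [-1.0, -0.002, 0.0]]
wrist_force: [0.3, -0.9, 0.1]
gripper_width: 0.998
time_s: 5.3
tcp_pos: [0.6008, -0.2375, 0.1504]
ee_rot: [[0.003, -0.949, -0.315], [0.0, -0.315, 0.949], [-1.0, -0.003, -0.001]]
wrist_force: [-0.5, 0.1, 0.3]
gripper_width: 1.0
```

View pics/scene2.png

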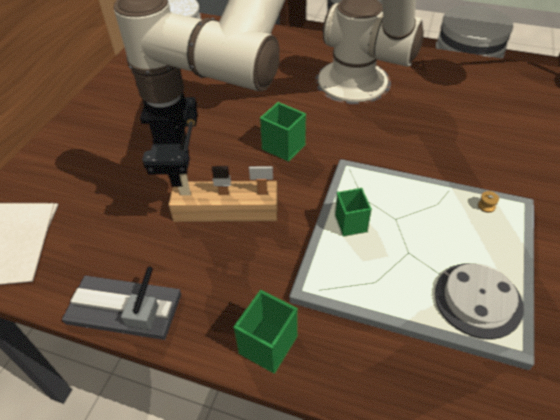

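The fingers are around the folder top at scene (180,170), but y sits 4 mm short. I'll correct that and close.

```bash
python3 -m creep '[[1,0,-4,0,0],[1,0,-4,0,0],[0.6,0,-4,0,0],[0.3,0,-4,0,0],[0.0,0,-4,0,0],[0,0,-4,0,0],[0,0,-4,0,0],[0,0,-4,0,0]]'; python3 -m creep '[[0,0,0,0,0],[0,0,0,0,0],[0,0,0,0,0],[0,0,0,0,0],[0,0,0,3,0],[0,0,0,6,0],[0,0,0,9,0],[0,0,0,12,0]]'
```

```text
time_s: 6.15
tcp_pos: [0.6008, -0.2416, 0.1505]
ee_rot: [[0.003, -0.949, -0.315], [0.0, -0.315, 0.949], [-1.0, -0.003, -0.001]]
wrist_force: [-0.1, 0.5, -0.2]
gripper_width: 0.542
time_s: 6.95
tcp_pos: [0.6007, -0.2416, 0.1628]
ee_rot: [[0.003, -0.949, -0.315], [0.0, -0.315, 0.949], [-1.0, -0.003, -0.001]]
wrist_force: [-0.2, 0.7, -1.3]
gripper_width: 0.085
```

```bash
python3 -m creep '[[0,0,0,0,0],[0,0,0,0,0],[0,0,0,0,0],[0,0,0,5,0],[0,0,0,10,0],[0,0,0,15,0],[0,0,0,20,0],[0,0,0,20,0]]'
python3 - <<'E'
from h import *
s=sense();print(s["wrist_force"],s["gripper_width"])
p=capture("scene");cv2.imwrite("pics/scene3.png",cv2.resize(p["image"][120:230,120:300],None,fx=4,fy=4))
E
```

```text
time_s: 7.75
tcp_pos: [0.6008, -0.2418, 0.1839]
ee_rot: [[0.004, -0.949, -0.315], [0.0, -0.315, 0.949], [-1.0, -0.004, -0.001]]
wrist_force: [-0.5, -0.5, 0.6]
gripper_width: 0.091
[-0.47953347 -0.50715714  0.55576836] 0.09096579130265854
```

View pics/scene3.png

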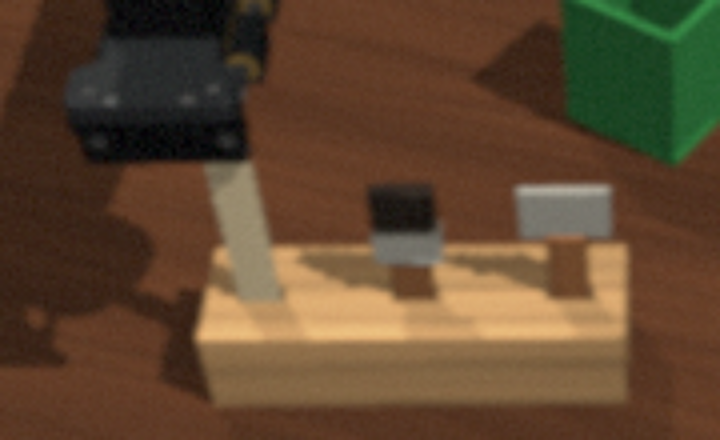

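The width of 0.091 (7.9 mm) means the folder is held. Lifting clear of the rack.

```bash
python3 -m creep '[[0,0,0,10,0],[0,0,0,25,0],[0,0,0,45,0],[0,0,0,65,0],[0,0,0,85,0],[0,0,0,105,0],[0,0,0,125,0],[0,0,0,140,0]]'
python3 - <<'E'
from h import *
s=sense();print(s["wrist_force"],s["gripper_width"],s["tcp_pos"])
p=capture("scene");np.savez("scene4.npz",**p);cv2.imwrite("pics/scene4.png",cv2.resize(p["image"][0:230,60:340],None,fx=2.5,fy=2.5))
for t in("folder_foot","folder_mid"): print([(r["centre"],r["confidence"],world(p,r["centre"])) for r in mark_of(p,t)],[(r["box"],r["confidence"]) for r in look_for(p,t)])
C=cloud(p);m=(p["z_map"]>0)&(C[...,2]>.145)&(C[...,2]<.296)&(np.hypot(C[...,0]-.6,C[...,1]+.241)<.03)
Q=C[m];print(len(Q),Q.min(0),Q.max(0))
for z in np.arange(.15,.31,.02):
    q=Q[abs(Q[:,2]-z)<.01]
    if len(q):print(z,len(q),q.mean(0).round(4))
E
```

```text
time_s: 8.6
tcp_pos: [0.6012, -0.2418, 0.326]
ee_rot: [[0.007, -0.949, -0.315], [-0.001, -0.315, 0.949], [-1.0, -0.007, -0.003]]
wrist_force: [0.3, -0.9, 0.8]
gripper_width: 0.089
[ 0.25355346 -0.93170331  0.8063713 ] 0.08871948470268662 [ 0.60124954 -0.24180287  0.32597663]
[([176.3, 150.0], 0.88, array([ 0.60363681, -0.23558705,  0.1861645 ]))] [([158.1, 102.8, 181.8, 152.1], 0.95)]
[] [([154.2, 94.6, 180.9, 153.0], 0.69)]
568 [ 0.5956574  -0.25393608  0.18235363] [ 0.61145585 -0.2301195   0.29550484]
0.18999999999999997 76 [ 0.6057 -0.2415  0.1912]
0.20999999999999996 91 [ 0.606  -0.2418  0.2098]
0.22999999999999995 101 [ 0.6058 -0.2413  0.2302]
0.24999999999999994 103 [ 0.6053 -0.2416  0.2501]
0.2699999999999999 109 [ 0.6052 -0.2413  0.2704]
0.2899999999999999 88 [ 0.6055 -0.2413  0.2885]
```

View pics/scene4.png

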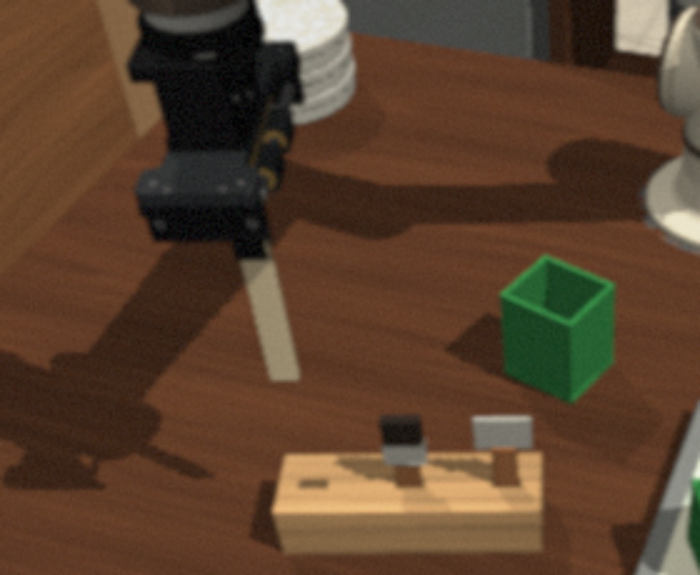

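The folder hangs vertical, with its foot at z ≈ 0.185, about 141 mm below the TCP. The brush and scraper are still standing. Moving over to the case.

```bash
python3 -m creep '[[0,-2,10,0,0.02],[0,-5,30,0,0.04],[0,-9,55,0,0.06],[0,-13,85,0,0.08],[0,-18,115,0,0.1],[0,-22,145,0,0.12],[0,-26,175,0,0.14],[0,-29,200,0,0.16]]'; python3 -m creep '[[0,-4,30,0,0.02],[0,-8,60,0,0.04],[0,-12,90,0,0.06],[0,-15,115,0,0.06],[0,-18,135,0,0.06],[0,-21,153,0,0.06],[0,-22,163,0,0.06],[0,-22,163,0,0.06]]'
python3 -m creep '[[0,0,0,-1,0],[0,0,0,-4,0],[0,0,0,-8,0],[0,0,0,-12,0],[0,0,0,-16,0],[0,0,0,-20,0],[0,0,0,-20,0],[0,0,0,-20,0]]'
cat > chk.py <<'E'
from h import *
import sys
k=sys.argv[1]
s=sense();print(s["time_s"],s["tcp_pos"],s["wrist_force"],s["gripper_width"])
for n in("scene","top","wrist"):
    p=capture(n);C=cloud(p);ok=p["z_map"]>0
    im=p["image"]
    if n=="scene": im=cv2.resize(im[20:300,250:500],None,fx=2.1,fy=2.1)
    cv2.imwrite(f"pics/{n}{k}.png",im)
    hsv=cv2.cvtColor(p["image"],cv2.COLOR_BGR2HSV)
    gr=(hsv[...,0]>45)&(hsv[...,0]<85)&(hsv[...,1]>110)
    near=np.hypot(C[...,0]-.55,C[...,1]-.121)<.07
    Q=C[ok&near&gr&(C[...,2]>.088)&(C[...,2]<.112)]
    if len(Q)>10:print(n,"case",len(Q),cv2.minAreaRect(Q[:,:2].astype(np.float32)*1000),Q[:,2].max())
    f=C[ok&(np.hypot(C[...,0]-s["tcp_pos"][0],C[...,1]-s["tcp_pos"][1])<.03)&(C[...,2]>.104)&(C[...,2]<s["tcp_pos"][2]-.03)&~gr]
    if len(f)>10:print(n,"folder",len(f),f.min(0),f.max(0),f.mean(0))
E
python3 chk.py 5
```

```text
time_s: 9.65
tcp_pos: [0.5704, -0.0394, 0.3218]
ee_rot: [[0.001, -0.886, -0.464], [0.002, -0.464, 0.886], [-1.0, -0.002, 0.001]]
wrist_force: [0.1, -0.5, -0.9]
gripper_width: 0.088
time_s: 10.45
tcp_pos: [0.5479, 0.1247, 0.3211]
ee_rot: [[-0.0, -0.855, -0.519], [0.001, -0.519, 0.855], [-1.0, -0.0, 0.001]]
wrist_force: [0.3, -0.4, -0.5]
gripper_width: 0.089
time_s: 11.25
tcp_pos: [0.548, 0.1246, 0.301]
ee_rot: [[-0.0, -0.855, -0.519], [0.001, -0.519, 0.855], [-1.0, -0.0, 0.001]]
wrist_force: [0.1, -0.9, -0.1]
gripper_width: 0.093
11.25 [0.54795188 0.12459325 0.30101167] [ 0.12300478 -0.93861384 -0.12741592] 0.0927390863638554
scene case 324 ((553.4803466796875, 118.94223022460938), (63.74160385131836, 54.53498077392578), 30.826061248779297) 0.10273333705982213
scene folder 550 [0.54398543 0.11184147 0.15802252] [0.55951369 0.13407958 0.27078221] [0.55195445 0.12337537 0.21765274]
top case 36 ((548.2251586914062, 119.85770416259766), (31.13191795349121, 53.89249801635742), 30.167236328125) 0.10479190700425045
top folder 29 [0.52317667 0.11510806 0.10434316] [0.55071543 0.13689113 0.18808232] [0.54374006 0.12430847 0.17120966]
wrist case 795 ((550.9457397460938, 120.09243774414062), (60.07612228393555, 54.38668441772461), 30.163537979125977) 0.10326891468101485
wrist folder 476 [0.55014576 0.11310871 0.16285439] [0.55733418 0.11810954 0.27092934] [0.55412581 0.11520361 0.22868526]
```

The case centre is (0.551, 0.120), so I'll shift +3, -4 and lower. The foot is at 0.159, 142 mm below the TCP.

```bash
python3 -m creep '[[0,1,-2,0,0],[0,3,-4,0,0],[0,3,-4,-8,0],[0,3,-4,-18,0],[0,3,-4,-30,0],[0,3,-4,-42,0],[0,3,-4,-52,0],[0,3,-4,-60,0]]'; python3 -m creep '[[0,0,0,-8,0],[0,0,0,-16,0],[0,0,0,-24,0],[0,0,0,-32,0],[0,0,0,-40,0],[0,0,0,-46,0],[0,0,0,-50,0],[0,0,0,-50,0]]'; python3 chk.py 6
```

```text
time_s: 12.2
tcp_pos: [0.5507, 0.1206, 0.2399]
ee_rot: [[-0.001, -0.855, -0.519], [0.001, -0.519, 0.855], [-1.0, 0.001, 0.001]]
wrist_force: [-0.5, -0.9, -1.3]
gripper_width: 0.091
time_s: 13.0
tcp_pos: [0.5504, 0.1205, 0.1892]
ee_rot: [[-0.002, -0.855, -0.519], [0.0, -0.519, 0.855], [-1.0, 0.002, 0.001]]
wrist_force: [-1.4, -0.0, 0.1]
gripper_width: 0.095
13.0 [0.55040745 0.1204871  0.18923722] [-1.43963822e+00 -9.08265051e-04  1.15171232e-01] 0.0947971046265074
scene case 258 ((554.0560302734375, 119.36186218261719), (64.85897827148438, 53.961395263671875), 29.577939987182617) 0.1016997566378185
scene folder 188 [0.54572097 0.10745508 0.10444016] [0.56153381 0.12966214 0.15868832] [0.5550402  0.11836384 0.12907739]
top case 61 ((521.386474609375, 114.9361572265625), (17.30303955078125, 44.90872573852539), 8.575016975402832) 0.10433003340268088
wrist case 1407 ((550.8094482421875, 120.150634765625), (60.49210739135742, 55.38661193847656), 30.212194442749023) 0.10301908027300452
wrist folder 317 [0.55304999 0.10894396 0.1040679 ] [0.56005136 0.11385366 0.15919768] [0.55696899 0.11112041 0.13491249]
```

View pics/scene6.png

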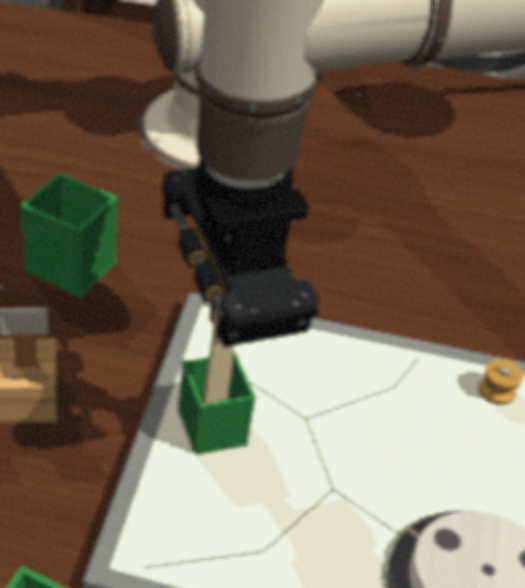

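View pics/wrist6.png

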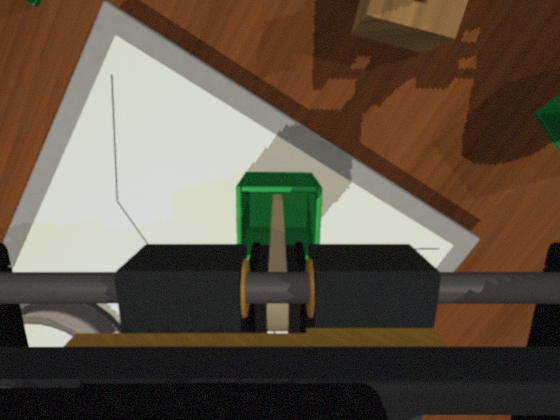

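The folder is inside the case, centred (wrist (278,220)), with about 18 mm left to the floor. I'll lower the rest gently and watch the force.

```bash
python3 -m creep '[[0,0,0,-3,0],[0,0,0,-6,0],[0,0,0,-9,0],[0,0,0,-11,0],[0,0,0,-13,0],[0,0,0,-14,0],[0,0,0,-14,0],[0,0,0,-14,0]]'; python3 -m creep '[[0,0,0,0,0],[0,0,0,-0.5,0],[0,0,0,-1,0],[0,0,0,-1.5,0],[0,0,0,-2,0],[0,0,0,-2,0],[0,0,0,-2,0],[0,0,0,-2,0]]'
```

```text
time_s: 13.95
tcp_pos: [0.551, 0.1207, 0.1764]
ee_rot: [[-0.0, -0.855, -0.519], [0.001, -0.519, 0.855], [-1.0, -0.0, 0.001]]
wrist_force: [-0.6, 0.2, -1.2]
gripper_width: 0.092
time_s: 14.75
tcp_pos: [0.551, 0.1207, 0.1743]
ee_rot: [[-0.0, -0.855, -0.519], [0.001, -0.519, 0.855], [-1.0, -0.0, 0.001]]
wrist_force: [-0.2, 0.2, -0.3]
gripper_width: 0.09
```

```bash
python3 -m creep '[[0,0,0,-0.5,0],[0,0,0,-1,0],[0,0,0,-1.5,0],[0,0,0,-1.5,0],[0,0,0,-1.5,0],[0,0,0,-1.5,0],[0,0,0,-1.5,0],[0,0,0,-1.5,0]]'
```

```text
time_s: 15.55
tcp_pos: [0.551, 0.1207, 0.1728]
ee_rot: [[-0.0, -0.855, -0.519], [0.001, -0.519, 0.855], [-1.0, -0.0, 0.001]]
wrist_force: [-0.5, 0.5, -0.1]
gripper_width: 0.089
```

```bash
python3 -m creep '[[0,0,0,-0.5,0],[0,0,0,-1,0],[0,0,0,-1.5,0],[0,0,0,-1.5,0],[0,0,0,-1.5,0],[0,0,0,-1.5,0],[0,0,0,-1.5,0],[0,0,0,-1.5,0]]'
```

```text
time_s: 16.35
tcp_pos: [0.5511, 0.1208, 0.1714]
ee_rot: [[-0.0, -0.855, -0.519], [0.001, -0.519, 0.855], [-1.0, -0.001, 0.001]]
wrist_force: [-0.0, 0.4, 1.3]
gripper_width: 0.087
```

The foot is within about 1 mm of the floor, with a possible first contact at 1.3 N. Releasing gradually.

```bash
python3 -m creep '[[0.12,0,0,0,0],[0.15,0,0,0,0],[0.18,0,0,0,0],[0.22,0,0,0,0],[0.3,0,0,0,0],[0.4,0,0,0,0],[0.5,0,0,0,0],[0.6,0,0,0,0]]'; python3 chk.py 7
```

```text
time_s: 17.15
tcp_pos: [0.5511, 0.1207, 0.1714]
ee_rot: [[0.0, -0.855, -0.519], [0.001, -0.519, 0.855], [-1.0, -0.001, 0.001]]
wrist_force: [-0.4, 1.3, 0.1]
gripper_width: 0.486
17.15 [0.55107618 0.12072948 0.17143507] [-0.40109255  1.32575652  0.07842266] 0.486051980652804
scene case 261 ((553.6219482421875, 118.87773132324219), (62.647186279296875, 54.09465026855469), 30.644439697265625) 0.10288611103983969
scene folder 107 [0.54898344 0.10810701 0.10451917] [0.56310742 0.130053   0.14122884] [0.55640713 0.11750706 0.11887208]
top folder 23 [0.54302121 0.11109326 0.11541947] [0.5549368  0.12822836 0.14054248] [0.54829377 0.11893263 0.12818055]
wrist case 2372 ((550.7322998046875, 120.05300903320312), (60.556793212890625, 55.12128448486328), 30.131895065307617) 0.10316938277971058
wrist folder 238 [0.55335554 0.1090968  0.10431387] [0.56030803 0.11420802 0.14128546] [0.55716338 0.11120594 0.12447607]
```

View pics/scene7.png

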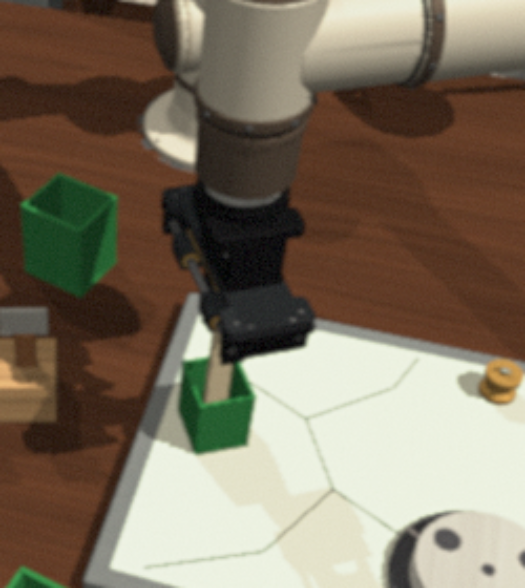

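View pics/wrist7.png

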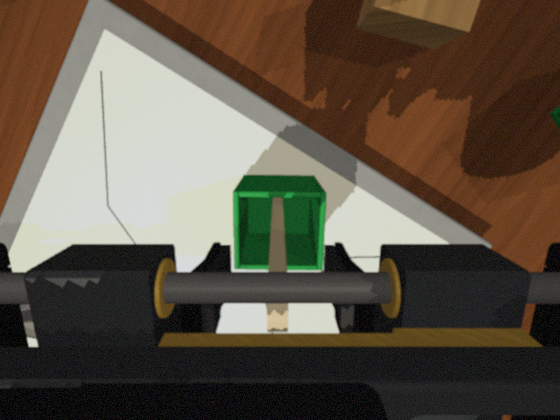

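The folder stands upright by itself, the case hasn't moved, and the fingers are free. Opening fully and withdrawing straight up.

```bash
python3 -m creep '[[0.8,0,0,0,0],[1,0,0,0,0],[1,0,0,0,0],[1,0,0,0,0],[1,0,0,0,0],[1,0,0,3,0],[1,0,0,10,0],[1,0,0,20,0]]'; python3 -m creep '[[1,0,0,10,0],[1,0,0,25,0],[1,0,0,40,0],[1,0,0,60,0],[1,0,0,80,0],[1,0,0,100,0],[1,0,0,110,0],[1,0,0,110,0]]'; python3 -m creep '[[1,0,10,0,0],[1,-10,30,0,0],[1,-20,60,0,0],[1,-30,90,0,0],[1,-40,120,0,0],[1,-50,150,0,0],[1,-50,160,0,0],[1,-50,160,0,0]]'
python3 chk.py 8
python3 - <<'E'
from h import *
p=capture("scene");C=cloud(p);cv2.imwrite("pics/scene9.png",p["image"])
m=(p["z_map"]>0)&(C[...,2]>.104)&(np.hypot(C[...,0]-.55,C[...,1]-.12)<.05)
Q=C[m];print(len(Q),Q[:,2].max())
for z in np.arange(.11,.22,.015):
    q=Q[abs(Q[:,2]-z)<.008]
    if len(q):print(z,len(q),q.mean(0).round(4))
E
```

```text
time_s: 18.1
tcp_pos: [0.5509, 0.1206, 0.1918]
ee_rot: [[-0.001, -0.855, -0.519], [0.001, -0.519, 0.855], [-1.0, 0.0, 0.001]]
wrist_force: [-0.3, 0.0, 0.6]
gripper_width: 0.996
time_s: 18.9
tcp_pos: [0.5516, 0.1209, 0.3041]
ee_rot: [[0.003, -0.855, -0.519], [0.002, -0.519, 0.855], [-1.0, -0.004, 0.0]]
wrist_force: [0.1, 0.7, -0.4]
gripper_width: 0.997
time_s: 19.7
tcp_pos: [0.501, 0.2823, 0.3027]
ee_rot: [[0.002, -0.854, -0.521], [0.001, -0.521, 0.854], [-1.0, -0.002, -0.0]]
wrist_force: [0.3, 0.6, -0.5]
gripper_width: 1.001
19.7 [0.50098764 0.28227886 0.30269104] [ 0.30410743  0.59908379 -0.5290039 ] 1.0011281397789098
scene case 247 ((552.8272094726562, 118.79882049560547), (63.278099060058594, 54.73343276977539), 30.500524520874023) 0.10286370433477399
top case 151 ((549.3287353515625, 120.42594146728516), (61.021759033203125, 53.53229522705078), 30.668691635131836) 0.10582856099479176
wrist case 936 ((548.8810424804688, 123.63250732421875), (61.14521026611328, 48.8834342956543), 30.509796142578125) 0.10319862472335439
444 0.20403424554600946
0.11 56 [0.555  0.1198 0.1106]
0.125 64 [0.5554 0.1193 0.1252]
0.14 66 [0.5553 0.1194 0.1399]
0.155 66 [0.5547 0.1199 0.1549]
0.16999999999999998 64 [0.5553 0.1192 0.17  ]
0.185 75 [0.5549 0.1195 0.1849]
0.2 73 [0.5538 0.1189 0.1988]
```

View pics/scene9.png

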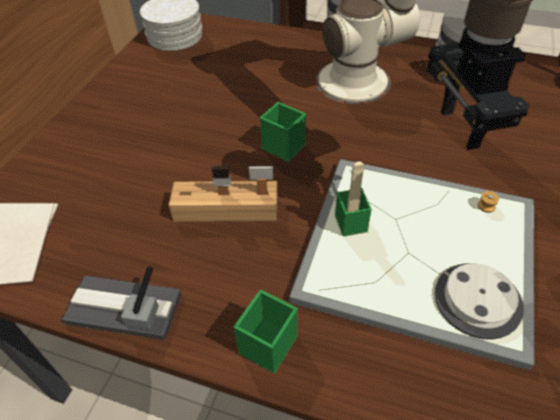

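The folder stands upright in the small case at scene (356,190), with its top at z = 0.204 (29 + 175 mm, as expected). The case hasn't moved, the brush (221,176) and scraper (261,175) are still in the rack, and the arm is clear. Handing in.

```bash
python3 -c "
from station import *
print(finish_job())"
```

```text
the job is handed in; nothing more can be done
None
```

I pulled the bone folder from the rack and stood it in the small green case on the light box. I lowered it to about 1 mm above the case floor before letting go. The job was handed in at about 20 s of the 45 s allowed.

**Folder:** it stands upright without leaning, with its top at z = 0.204 m. That matches a foot resting on the case floor.

**Case:** its rim is still at z ≈ 0.103 m, at the same place and angle within camera accuracy (1–3 mm between the cameras). The last wrist picture put it about 4 mm off, but the case was only partly visible in it. The scene and top cameras show no movement.

**Rack and arm:** the brush and scraper are still standing in the rack, and the robot touches nothing. The wrist-force readings stayed around 1.5 N or less.

**Two small uncertainties:** the first approach to the folder stopped 4 mm short in y, which I corrected before gripping. First contact with the case floor read only 1.3 N, close to sensor noise, so the release height rests mainly on the measured geometry.

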